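# Aim the water-feed elbow on a stone carver's bench

### The job

Screw the brass elbow further down its threaded stub, clockwise seen from above, until its spout points at the red arrow on its plate, then let go. Stop at the arrow: going well past it and backing off would spoil the thread seal. The grey elbow is already set, so leave it as it is.

Things in the scene. Friction and masses are not known exactly. Their poses are not given: they have to be found in the camera images.
- brass_elbow: brass elbow started on an upright stub; origin on the stub's axis at about bench height, z up, x the way the spout points. On the axis a block 36 mm long (x), 30 wide (y, flat sides to grip), 58 to 96 above the bench; below it a socket, radius 14.5. It only turns about z: stiff (0.25 N m), stays as left, sinks 4 mm a turn. Needs 35 to 80 degrees clockwise; goes over 50 past the arrow
- brass_spout (a point): centre of the open end of the brass elbow's level spout (radius 11 mm, rim 13.5), 60 mm from the stub's axis along the elbow's x axis, about 77 mm above the bench. Turned counter-clockwise the elbow soon meets a stop and never reaches the arrow
- red_mark: flat red arrow on the brass elbow's round dark steel plate (radius 98 mm, 6 thick, fixed), from 64 to 96 mm out from the stub's axis, tip inward, 24 wide at its head. Origin on the stub's axis at the bench top; its x axis points level out along the arrow: the spout points at it when the elbow's x axis lies along this one. Fixed
- grey_spout (a point): centre of the open end of the spout of a second elbow, same shape and size but dull grey plastic, on a like plate with a white arrow at which it already points; 60 mm from its own stub's axis, 77 mm above the bench. It turns as stiffly as the brass one if knocked
Not all that is in view belongs to the job. What is shaped like the part that bears brass_elbow but blue, green or orange is not meant.

How it is judged:
By the outcome, as a careful person would: the job done as asked, in the order asked, and still so for the second after the job is handed in, with the robot touching nothing.
It also fails if it takes over 32 s, if anything falls off the work surface, if the arm or the gripper's body presses on something with over 40 N, if the wrist force passes 120 N, or if a joint passes its speed limit or range.

### The arm

A 6-joint arm with a two-finger parallel gripper is mounted at the origin on the work surface. World frame = base frame: x ahead of the robot, y to its left, z up, the work surface at z = 0. Lengths are in m, angles in rad, forces in N, time in s.
With the tool pointing down it reaches from about 0.35 to 0.775 m from the base axis. Payload 7.3 kg.
Tool frame: the origin (TCP) lies midway between the tips of the shut fingers; the grasp point (between the pads) lies arm.grip_point_offset behind it (arm.grip_point_offset is the distance from the TCP to the grasp point, in m); z points along the fingers, y is the line along which they close (so a half turn about z gives the same grasp; the last joint's range is limited). The gripper opens to 92 mm and grips with 3 to 60 N. Pads are 19 mm wide; open, the fingers measure 130 mm over their backs; the gripper's body (75 mm by 190 mm) begins 47 mm behind the grasp point.
Start: joints at [1.131, 0.342, 1.524, -0, 1.275, -0.146], TCP at [0.152, 0.503, 0.227] pointing down, gripper open.
Joint ranges: [-2.53, 2.53], [-0.77, 2.02], [0.04, 2.7], [-1, 4.14], [0.28, 2.66], [-3.11, 3.11]. Speed limits (rad/s): [2.57, 2.57, 3.14, 3.14, 3.14, 3.14].

### API

Orientations are given as a unit quaternion [w, x, y, z].
In Python, from bench import arm gives the robot as it stands.
- The arm moves only by the shell command python3 -m inch 'ROWS' [FORCE]. ROWS is a JSON object of lists of equal length, an entry for each row: "translation": the shift along the tool's x, y, z in mm, a list of three; "turn": the turn, a rotation vector about the tool's x, y, z in rad, a list of three; "claw": the gripper command: -1 is fully open, 1 is shut, values between are in proportion. In form: {"translation": [[dx, dy, dz], ...], "turn": [[ax, ay, az], ...], "claw": [claw, ...]}. A call has 1 to 20 rows; each row is the pose to reach, as a shift and turn from the pose commanded when the call began, along the tool's axes at that moment; what a row does not reach only later rows make up. A row lasts 1/12 s, in which the tool goes at most 41.7 mm and 7.16 degrees, less where a joint would pass 70% of its speed; a pose out of reach is approached as far as the arm can. A call with a gripper value outside its range is refused whole. The fingers move at their own pace and stop on an object; FORCE is the grip in N (left out, the last holds). Time passes only in rows, so rows that repeat a pose let the fingers close. It gives the time, the measured TCP pose, the force, the opening and the grip force at its end, in the units of the state.
- arm.sense(): the state, without advancing time (a new reading comes with each control period).
- arm.get_image(name): name is "scene" or "top" or "wrist"; returns (picture, depth): 480x640x3 uint8, blue, green, red; 480x640 float32, m along the optical axis (not along the pixel's ray), 0 where there is no reading.
- arm.calibration(name): a dict with "vertical_fov" (degrees; the focal length in pixels is half the picture's height over the tangent of half this angle, whatever the lens; pixels are square), "cx", "cy" (the principal point, pixels), "pose" (4x4, takes a point from camera to world coordinates); the wrist camera has in their place "T_tool_cam" (4x4, takes a point from camera to tool coordinates, whose origin is the TCP and whose axes are the flange's). Camera axes: x right, y down, z forward; pixel columns grow to the right and rows downward; lengths in m; the calibration is good to about 2 mm. A picture is of the moment at which its call begins: read the wrist's pose just before it. calibration takes no time and is no camera call.
- arm.job_done(): hands the job in; it is judged then, once.
Trained networks look in the newest picture that a camera, given by its name, has taken for a name from the list of things; names that differ only in an ending like _2 or _b are one class to them, and where a whole thing is asked for, a point or a joint stands for the part that bears it (a point fixed in the world has none). Each returns a list of dicts, best first, with "p" (0 to 1); they miss things now and then, are a little off and sometimes report something else, mostly with a low value. They report only what shows in the picture. A call takes as long as a camera call. They do not tell look-alikes from the thing itself.
- arm.find_in(camera, name): "uv" ([column, row] in pixels, amid what is visible of it).
- arm.mark_of(camera, name): "uv" ([column, row] in pixels: a listed point, or the origin of a listed thing).
The state is a dict: "clock": time; "qpos": joint angles; "qd": joint speeds; "tau": joint torques, N m; "eef_pos": TCP position; "ee_rot": TCP orientation; "contact_force": force on the tool from outside, world axes, zero at the start; "wrist_torque": the same for the moment, N m; "gripper_width": opening from 0.0 (shut) to 1.0 (fully open); "finger_force": force on a finger pad.
Only numpy, scipy, OpenCV 4.12 (cv2) and the standard library are available. Lean on these libraries where they do the work, as an engineer would, in place of code of your own. Each camera call takes 0.05 s, during which the arm holds its last target. There are 200 camera calls.

## Working session

There is one attempt and no reset: what is moved stays moved. The work goes in short steps, Python scripts to look and compute and a shell command to move; the robot and the scene stay as the last step left them, time stands still between calls to the robot, and variables do not carry over. Pictures are saved under pics/ and viewed, at most 10 in all, crops included, and the job is handed in when it is done.

```bash
mkdir -p pics; ls
cat > h.py <<'E'
import numpy as np, cv2
from bench import arm
def K(n):
    c=arm.calibration(n); f=240/np.tan(np.radians(c["vertical_fov"])/2); return f,c["cx"],c["cy"],c
def ray(n,uv,T=None):
    f,cx,cy,c=K(n); T=np.array(c["pose"]) if T is None else T
    d=T[:3,:3]@np.array([(uv[0]-cx)/f,(uv[1]-cy)/f,1.]); return T[:3,3],d
def at_z(n,uv,z,T=None):
    o,d=ray(n,uv,T); return o+d*(z-o[2])/d[2]
def proj(n,p,T=None):
    f,cx,cy,c=K(n); T=np.array(c["pose"]) if T is None else T
    q=T[:3,:3].T@(np.array(p)-T[:3,3]); return [cx+f*q[0]/q[2],cy+f*q[1]/q[2]]
E
python3 - <<'E'
from h import *
np.set_printoptions(precision=4,suppress=True)
print(arm.grip_point_offset, arm.sense())
for n in ["scene","top"]:
    im,d=arm.get_image(n); cv2.imwrite(f"pics/{n}0.png",im); np.save(f"{n}d.npy",d)
    print(n,K(n)[:3],np.array(K(n)[3]["pose"]).tolist())
    for t,z in [("brass_elbow",0),("brass_spout",.077),("red_mark",0.0),("grey_spout",.077)]:
        for fn in ("mark_of","find_in"):
            print(t,fn,[(np.round(r["uv"],1).tolist(),round(r["p"],2),at_z(n,r["uv"],z).round(4).tolist()) for r in getattr(arm,fn)(n,t)])
E
```

```text
pics
0.0188 {'clock': 0.0, 'qpos': array([ 1.131 ,  0.3427,  1.525 ,  0.    ,  1.2754, -0.146 ]), 'qd': array([ 0.0024,  0.0005,  0.0008,  0.0003, -0.0008,  0.0008]), 'tau': array([ -0.0005, -43.1248, -24.4218,   0.0719,   0.056 ,  -0.0001]), 'eef_pos': array([0.1519, 0.5022, 0.2261]), 'ee_rot': array([-0.0002,  0.1464,  0.9892, -0.0007]), 'contact_force': array([ 0.2476, -0.392 , -0.1056]), 'wrist_torque': array([-0.0009,  0.0047, -0.0368]), 'finger_force': 0.0, 'gripper_width': 1.000300105625463}
scene (np.float64(450.0839159593054), 319.83812079303976, 234.81589758155008) [[0.23330459380631915, 0.6804595864235594, -0.6946536674870054, 1.286033909476019], [0.9722741405939912, -0.15157677252312274, 0.17806593600037532, -0.02305418926013391], [0.015873312227908658, -0.7169373984357017, -0.6969568169428887, 0.912911697033145], [0.0, 0.0, 0.0, 1.0]]
brass_elbow mark_of [([148.7, 226.7], 0.9, [0.2335, -0.2729, 0.0]), ([314.4, 271.8], 0.78, [0.5114, 0.1627, 0.0]), ([357.4, 199.7], 0.56, [0.2467, 0.3637, 0.0])]
brass_elbow find_in [([316.7, 255.8], 0.75, [0.4555, 0.1822, 0.0]), ([358.9, 1
[... 1566 characters left out ...]
ass_spout mark_of [([238.6, 305.7], 0.86, [0.2561, 0.4127, 0.077]), ([518.9, 306.6], 0.6, [0.2379, -0.2227, 0.077]), ([328.3, 174.9], 0.58, [0.5585, 0.1992, 0.077]), ([101.6, 242.2], 0.58, [0.4124, 0.7374, 0.077])]
brass_spout find_in [([257.2, 308.9], 0.98, [0.2478, 0.3699, 0.077]), ([343.5, 186.7], 0.95, [0.5285, 0.164, 0.077]), ([119.1, 249.2], 0.87, [0.3945, 0.695, 0.077]), ([537.9, 310.3], 0.82, [0.2286, -0.2643, 0.077])]
red_mark mark_of [([527.9, 162.5], 0.65, [0.5957, -0.3027, 0.0])]
red_mark find_in [([354.7, 167.6], 0.43, [0.5969, 0.1329, 0.0])]
grey_spout mark_of [([525.7, 162.0], 0.83, [0.5748, -0.2681, 0.077])]
grey_spout find_in [([344.6, 189.7], 0.49, [0.5212, 0.1616, 0.077])]
```

View pics/top0.png

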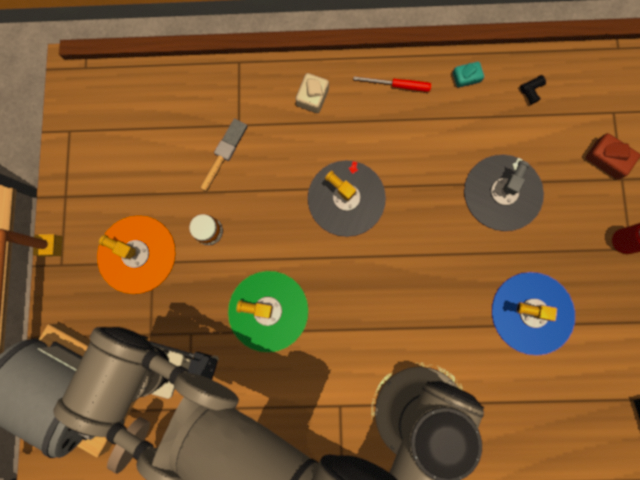

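View pics/scene0.png

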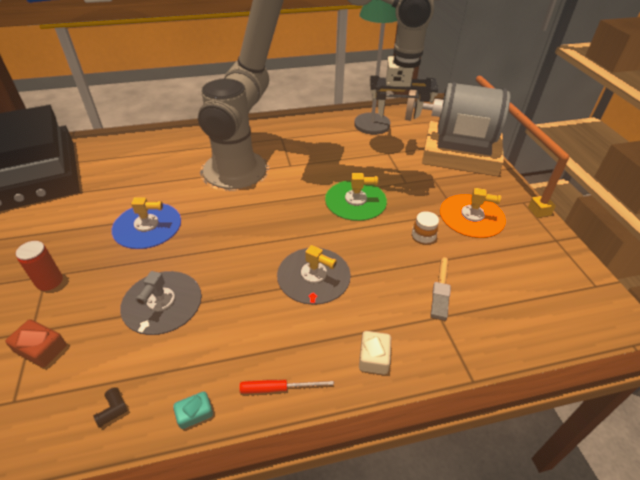

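The top view shows the brass elbow on the dark plate centred near (346,198), with its spout end near (328,176) and the red arrow at (354,168). The grey elbow is at (505,190) and already points at its white arrow. The blue, green and orange plates are decoys. Next I'll refine the positions and plan the approach.

```bash
cat >> h.py <<'E'
from scipy.spatial.transform import Rotation as Ro
def tool():
    s=arm.sense(); q=s["ee_rot"]; T=np.eye(4); T[:3,:3]=Ro.from_quat([q[1],q[2],q[3],q[0]]).as_matrix(); T[:3,3]=s["eef_pos"]; return T,s
def plan(p,yaw_y):
    "shift (mm) and turn in tool axes to TCP p, pointing down, tool y at yaw_y deg"
    T,s=tool(); a=np.radians(yaw_y); y=np.array([np.cos(a),np.sin(a),0]); z=np.array([0,0,-1.]); R=np.c_[np.cross(y,z),y,z]
    return (T[:3,:3].T@(np.array(p)-T[:3,3])*1000).round(1).tolist(), Ro.from_matrix(T[:3,:3].T@R).as_rotvec().round(4).tolist()
def redang(im,n,c,T=None,show=True):
    hsv=cv2.cvtColor(im,cv2.COLOR_BGR2HSV); m=cv2.inRange(hsv,(0,170,100),(5,255,255))|cv2.inRange(hsv,(174,170,100),(180,255,255))
    k,l,st,ce=cv2.connectedComponentsWithStats(m); out=[]
    for i in range(1,k):
        if st[i,4]<15: continue
        p=at_z(n,ce[i],.006,T); r=np.hypot(*(p[:2]-c))
        if r<.11: out.append((st[i,4],ce[i].round(1).tolist(),p[:2].round(4).tolist(),round(r,4),np.degrees(np.arctan2(*(p[:2]-c)[::-1])).round(1)))
    return out
E
python3 - <<'E'
from h import *
im=cv2.imread("pics/top0.png"); hsv=cv2.cvtColor(im,cv2.COLOR_BGR2HSV)
g=im.astype(int); m=((g.max(2)-g.min(2)<30)&(g.max(2)<110)).astype(np.uint8)
k,l,st,ce=cv2.connectedComponentsWithStats(m)
i=l[215,330]; c=cv2.findContours((l==i).astype(np.uint8),0,cv2.CHAIN_APPROX_NONE)[0]; h=cv2.convexHull(np.vstack(c))
pts=np.array([at_z("top",p,.006)[:2] for p in h[:,0]]); A=np.c_[2*pts,np.ones(len(pts))]; s=np.linalg.lstsq(A,(pts**2).sum(1),rcond=None)[0]
cc=s[:2]; print("centre",cc,"r",np.sqrt(s[2]+cc@cc))
print(redang(im,"top",cc))
print(np.array(arm.calibration("wrist")["T_tool_cam"]).round(3).tolist(),K("wrist")[:3])
print(plan([cc[0],cc[1],.25],100))
d=np.load("topd.npy"); 
# brass pixels by depth
b=cv2.inRange(hsv,(15,120,80),(32,255,255)); P=[]
for v in range(165,212):
    for u in range(315,365):
        if b[v,u] and d[v,u]>0:
            o,r=ray("top",(u,v)); p=o+r*d[v,u]
            if .06<p[2]<.11: P.append(p)
P=np.array(P); print(len(P),P.mean(0),P[:,2].max()); q=P[:,:2]-cc
w,V=np.linalg.eigh(np.cov(q.T)); print(np.degrees(np.arctan2(V[1,1],V[0,1])), np.degrees(np.arctan2(q.mean(0)[1],q.mean(0)[0])))
E
```

```text
centre [0.51817846 0.15729286] r 0.09483463529461714
[(np.int32(70), [353.3, 167.3], [0.596, 0.1367], np.float64(0.0806), np.float64(-14.8))]
[[-0.0, -0.962, -0.272, 0.073], [1.0, -0.0, -0.0, 0.0], [0.0, -0.272, 0.962, -0.158], [0.0, 0.0, 0.0, 1.0]] (np.float64(351.0160368199976), 327.8538895440823, 245.26231426981175)
([-450.4, -224.4, -23.3], [0.0001, 0.0001, -0.4683])
398 [0.52947869 0.16919303 0.0887461 ] 0.10223228902923687
-135.3922080245346 46.481273942177395
```

```bash
python3 -m inch '{"translation": [[-450,-224,20],[-450,-224,20],[-450,-224,20],[-450,-224,20],[-450,-224,20],[-450,-224,20],[-450,-224,20],[-450,-224,20],[-450,-224,20],[-450,-224,20],[-450,-224,20],[-450,-224,20],[-450,-224,20],[-450,-224,20],[-450,-224,20],[-450,-224,20]], "turn": [[0,0,-1.0],[0,0,-1.0],[0,0,-1.0],[0,0,-1.0],[0,0,-1.0],[0,0,-1.0],[0,0,-1.0],[0,0,-1.0],[0,0,-1.0],[0,0,-1.0],[0,0,-1.0],[0,0,-1.0],[0,0,-1.0],[0,0,-1.0],[0,0,-1.0],[0,0,-1.0]], "claw": [-1,-1,-1,-1,-1,-1,-1,-1,-1,-1,-1,-1,-1,-1,-1,-1]}' 60
cat > look.py <<'E'
from h import *; import sys
T,s=tool(); im,d=arm.get_image("wrist"); W=T@np.array(arm.calibration("wrist")["T_tool_cam"]); n=sys.argv[1]
cv2.imwrite(f"pics/{n}.png",im); np.savez(n,T=T,W=W,d=d)
print("clock",s["clock"],T[:3,3].round(4),"yaw_y",np.degrees(np.arctan2(T[1,1],T[0,1])).round(1),"q",s["qpos"].round(2))
C=np.array([.518,.1575])
print("red",redang(im,"wrist",C,W))
for t,z in [("brass_elbow",.0),("brass_spout",.077)]:
    for r in arm.mark_of("wrist",t):
        p=at_z("wrist",r["uv"],z,W); print(t,np.round(r["uv"],1),round(r["p"],2),p.round(4))
E
python3 look.py w1
```

```text
clock: 2.23
eef_pos: [0.5175, 0.1578, 0.2064]
ee_rot: [-0.001, -0.345, 0.939, 0.0]
contact_force: [-0.7, 0.8, -0.2]
gripper_width: 1.0
finger_force: 0.0
clock 2.2333 [0.5175 0.1578 0.2064] yaw_y 130.4 q [ 0.15  0.39  1.51  0.    1.24 -2.12]
red [(np.int32(357), [263.7, 263.7], [0.599, 0.1368], np.float64(0.0837), np.float64(-14.4))]
brass_elbow [324.9 218.5] 0.88 [0.5196 0.1557 0.    ]
brass_spout [332.9 303.3] 0.69 [0.5615 0.2013 0.077 ]
```

View pics/w1.png

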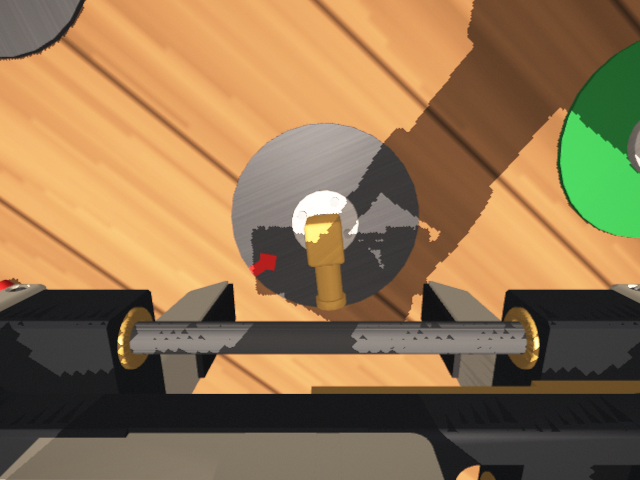

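The plate circle is centred near (325,215). The brass block is at about (322,238) with the spout end at (331,302), and the red arrow is at (264,264). I'll fit the plate circle and the elbow silhouette for accurate axis and yaw values.

```bash
cat > fit.py <<'E'
from h import *; import sys
from scipy.optimize import minimize
n=sys.argv[1]; yaw0=float(sys.argv[2]); Z=np.load(n+".npz"); W=Z["W"]; im=cv2.imread(f"pics/{n}.png")
hsv=cv2.cvtColor(im,cv2.COLOR_BGR2HSV); m=cv2.inRange(hsv,(17,130,40),(32,255,255))
C=np.array([.518,.1575]); k,l,st,ce=cv2.connectedComponentsWithStats(m)
u,v=proj("wrist",[C[0],C[1],.08],W); roi=np.zeros_like(m); cv2.circle(roi,(int(u),int(v)),110,255,-1)
l[roi==0]=0; i=np.bincount(l[l>0]).argmax(); M=(l==i); M=cv2.morphologyEx(M.astype(np.uint8),cv2.MORPH_CLOSE,np.ones((5,5)))
a=np.linspace(0,2*np.pi,24)
box=np.array([[x,y,z] for x in(-.018,.018) for y in(-.015,.015) for z in(.058,.096)])
cyl=lambda x0,x1,r:np.array([[x,r*np.cos(t),.077+r*np.sin(t)] for x in(x0,x1) for t in a])
parts=[box,cyl(.015,.060,.011),cyl(.050,.060,.0135)]
S=4
def sil(x):
    g=np.zeros((480*S,640*S),np.uint8)[:480*S]; R=Ro.from_euler("z",x[2],degrees=True).as_matrix()
    for P in parts:
        q=np.array([proj("wrist",R@p+[x[0]/1e3,x[1]/1e3,0],W) for p in P]); cv2.fillConvexPoly(g,cv2.convexHull(((q+.5)*S).astype(np.int32)),1)
    return cv2.resize(g.astype(np.float32),(640,480),interpolation=cv2.INTER_AREA)
f=lambda x:np.abs(sil(x)-M).sum()
r=minimize(f,[C[0]*1e3,C[1]*1e3,yaw0],method="Nelder-Mead",options=dict(initial_simplex=[[518,157.5,yaw0],[524,157.5,yaw0],[518,164,yaw0],[518,157.5,yaw0+8]],xatol=.05,fatol=1,maxiter=120))
print("elbow xy mm, yaw",r.x.round(2),"mismatch",r.fun,"of",M.sum())
print("red about that axis",redang(im,"wrist",r.x[:2]/1e3,W))
E
python3 - <<'E'
from h import *
W=np.load("w1.npz")["W"]
p=np.array([at_z("wrist",q,.006,W)[:2] for q in [(232,214),(419,215),(325,123),(325,307),(258,150),(392,150),(258,280)]])
s=np.linalg.lstsq(np.c_[2*p,np.ones(len(p))],(p**2).sum(1),rcond=None)[0]; print("plate",s[:2],np.sqrt(s[2]+s[:2]@s[:2]))
E
python3 fit.py w1 42
```

```text
plate [0.52092676 0.15740225] 0.09737188020603828Traceback (most recent call last):
  File "fit.py", line 19, in <module>
    r=minimize(f,[C[0]*1e3,C[1]*1e3,yaw0],method="Nelder-Mead",options=dict(initial_simplex=[[518,157.5,yaw0],[524,157.5,yaw0],[518,164,yaw0],[518,157.5,yaw0+8]],xatol=.05,fatol=1,maxiter=120))
    res = _minimize_neldermead(fun, x0, args, callback, bounds=bounds,
                               **options)
    fxcc = func(xcc)
    fx = function(np.copy(x), *(wrapper_args + args))
  File "fit.py", line 18, in <lambda>
    f=lambda x:np.abs(sil(x)-M).sum()
                      ~~~^^^
  File "fit.py", line 16, in sil
    q=np.array([proj("wrist",R@p+[x[0]/1e3,x[1]/1e3,0],W) for p in P]); cv2.fillConvexPoly(g,cv2.convexHull(((q+.5)*S).astype(np.int32)),1)
                ~~~~^^^^^^^^^^^^^^^^^^^^^^^^^^^^^^^^^^^^^
  File "h.py", line 11, in proj
    f,cx,cy,c=K(n); T=np.array(c["pose"]) if T is None else T
              ~^^^
  File "h.py", line 4, in K
    c=arm.calibration(n); f=240/np.tan(np.radians(c["vertical_fov"])/2); return f,c["cx"],c["cy"],c
ValueError: time passes only in moves, steps and waits
```

```bash
sed -i 's/^def K(n):/from functools import cache\n@cache\ndef K(n):/' h.py; python3 fit.py w1 42
```

```text
elbow xy mm, yaw [520.84 156.71  46.2 ] mismatch 467.75 of 2703
red about that axis [(np.int32(357), [263.7, 263.7], [0.599, 0.1368], np.float64(0.0807), np.float64(-14.3))]
```

Run:
```python
from h import *
print(plan([.5208,.157,.062],136.5))
```

```text
([-1.7, -4.3, 144.9], [0.0005, 0.0001, -0.1036])
```

```bash
python3 -m inch '{"translation": [[-1.7,-4.3,0],[-1.7,-4.3,40],[-1.7,-4.3,80],[-1.7,-4.3,115],[-1.7,-4.3,144],[-1.7,-4.3,144],[-1.7,-4.3,144],[-1.7,-4.3,144],[-1.7,-4.3,144],[-1.7,-4.3,144],[-1.7,-4.3,144],[-1.7,-4.3,144],[-1.7,-4.3,144]], "turn": [[0,0,-0.104],[0,0,-0.104],[0,0,-0.104],[0,0,-0.104],[0,0,-0.104],[0,0,-0.104],[0,0,-0.104],[0,0,-0.104],[0,0,-0.104],[0,0,-0.104],[0,0,-0.104],[0,0,-0.104],[0,0,-0.104]], "claw": [-1,-1,-1,-1,-1,-1,0.4,0.4,0.4,0.4,0.4,0.4,0.4]}' 40
python3 look.py w2; python3 fit.py w2 46
```

```text
clock: 3.47
eef_pos: [0.5222, 0.1557, 0.0633]
ee_rot: [0.001, -0.394, 0.919, -0.0]
contact_force: [-0.7, -0.3, 0.6]
gripper_width: 0.539
finger_force: 0.0
clock 3.4667 [0.5222 0.1557 0.0633] yaw_y 136.4 q [ 0.15  0.56  1.67  0.    0.91 -2.23]
red []
brass_elbow [333.9 262.3] 0.77 [0.5202 0.1593 0.    ]
elbow xy mm, yaw [519.31 156.05  50.93] mismatch 7823.625 of 3904
red about that axis []
```

View pics/w2.png

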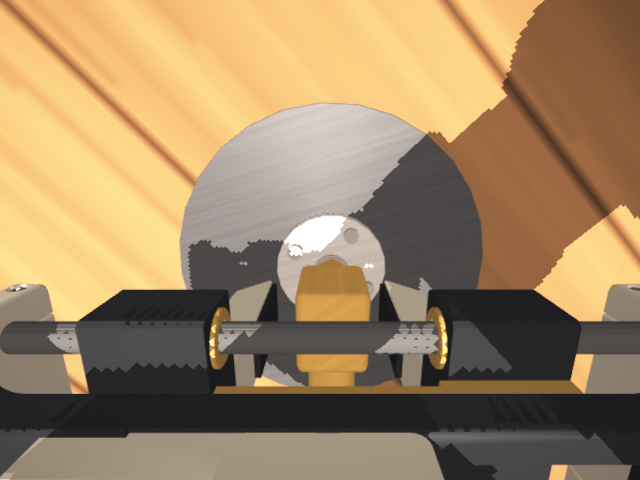

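The block sits between the pads with edges at 296 and 370, parallel to the pads. It is about 1.8 mm towards tool +y, so I'll correct that, close, and turn to just short of the arrow.

```bash
python3 -m inch '{"translation": [[0,1.8,0],[0,1.8,0],[0,1.8,0],[0,1.8,0],[0,1.8,0],[0,1.8,0]], "turn": [[0,0,0],[0,0,0],[0,0,0],[0,0,0],[0,0,0],[0,0,0]], "claw": [0.4,1,1,1,1,1]}' 60
python3 -m inch '{"translation": [[0,0,0],[0,0,0],[0,0,0],[0,0,0],[0,0,0],[0,0,0],[0,0,0],[0,0,0],[0,0,0],[0,0,0],[0,0,0],[0,0,0],[0,0,0],[0,0,0]], "turn": [[0,0,0.08],[0,0,0.16],[0,0,0.24],[0,0,0.32],[0,0,0.40],[0,0,0.48],[0,0,0.56],[0,0,0.64],[0,0,0.72],[0,0,0.80],[0,0,0.88],[0,0,0.93],[0,0,0.93],[0,0,0.93]], "claw": [1,1,1,1,1,1,1,1,1,1,1,1,1,1]}'
python3 - <<'E'
from h import *
T,s=tool(); print(np.degrees(np.arctan2(T[1,1],T[0,1])),s["wrist_torque"],s["contact_force"])
im,d=arm.get_image("top"); cv2.imwrite("pics/top1.png",im); cv2.imwrite("pics/top1c.png",cv2.resize(im[130:240,270:420],None,fx=5,fy=5,interpolation=cv2.INTER_CUBIC))
print(redang(im,"top",np.array([.5208,.157])))
for t in("brass_spout",): print([(np.round(r["uv"]),r["p"],at_z("top",r["uv"],.077)) for r in arm.mark_of("top",t)])
E
python3 look.py w3
```

```text
clock: 4.12
eef_pos: [0.5207, 0.1568, 0.0628]
ee_rot: [0.0, -0.394, 0.919, 0.0]
contact_force: [0.2, -0.2, 1.4]
gripper_width: 0.323
finger_force: 60.0
clock: 5.28
eef_pos: [0.5206, 0.1571, 0.0623]
ee_rot: [-0.0, 0.059, 0.998, 0.0]
contact_force: [2.5, 1.8, -5.1]
gripper_width: 0.324
finger_force: 60.0
83.20028032331038 [ 0.34400594 -0.4243518  -0.27670324] [ 2.52629517  1.75118577 -5.09587192]
[]
[(array([104., 240.]), 0.66, array([0.41695597, 0.7316918 , 0.077     ])), (array([238., 305.]), 0.65, array([0.25745969, 0.41290244, 0.077     ])), (array([517., 304.]), 0.65, array([ 0.24446525, -0.21965236,  0.077     ])), (array([528., 162.]), 0.34, array([ 0.57558059, -0.27351417,  0.077     ]))]
clock 5.3833 [0.5206 0.1571 0.0623] yaw_y 83.2 q [ 0.15  0.56  1.68  0.    0.9  -1.3 ]
red []
brass_elbow [333.1 263.1] 0.74 [0.5224 0.1605 0.    ]
```

View pics/w3.png

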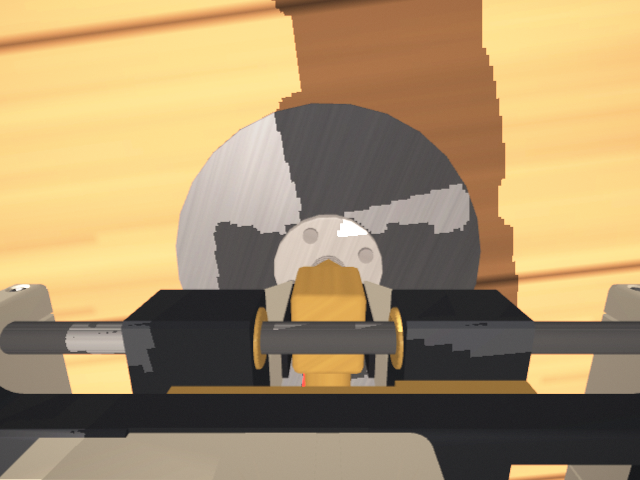

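The elbow has followed the grip, and the red arrow tip now shows just left of the spout at (303,380). Before the last few degrees I'll let go, rise and measure.

```bash
python3 -m inch '{"translation": [[0,0,0],[0,0,0],[0,0,0],[0,0,0],[0,0,0],[0,0,-40],[0,0,-80],[0,0,-120],[0,0,-145],[0,0,-145],[0,0,-145],[0,0,-145]], "turn": [[0,0,0],[0,0,0],[0,0,0],[0,0,0],[0,0,0],[0,0,0],[0,0,0],[0,0,0],[0,0,0],[0,0,0],[0,0,0],[0,0,0]], "claw": [-1,-1,-1,-1,-1,-1,-1,-1,-1,-1,-1,-1]}'
python3 look.py w4; python3 fit.py w4 -7
```

```text
clock: 6.53
eef_pos: [0.52, 0.1567, 0.2069]
ee_rot: [-0.001, 0.06, 0.998, -0.0]
contact_force: [-0.1, -0.0, 0.9]
gripper_width: 1.002
finger_force: 0.0
clock 6.5333 [0.52   0.1567 0.2069] yaw_y 83.1 q [ 0.15  0.39  1.5   0.    1.25 -1.3 ]
red [(np.int32(49), [313.0, 287.0], [0.5931, 0.1315], np.float64(0.0794), np.float64(-19.1))]
brass_elbow [329.2 218. ] 0.87 [0.5198 0.1582 0.    ]
brass_spout [330.9 302. ] 0.97 [0.5804 0.1522 0.077 ]
elbow xy mm, yaw [523.08 156.66  -6.45] mismatch 1055.6875 of 3798
red about that axis [(np.int32(49), [313.0, 287.0], [0.5931, 0.1315], np.float64(0.0744), np.float64(-19.8))]
```

View pics/w4.png

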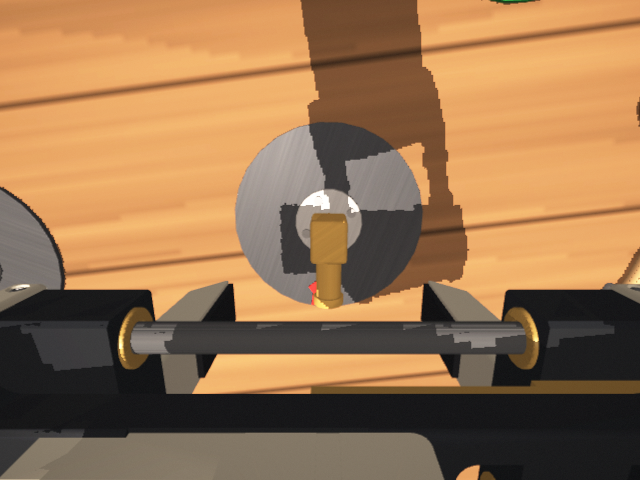

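The elbow yaw is about -6.7° and is parallel to the tool: the block is centred at column 329 and the spout tip at 329. The arrow is at -14.8°, measured the same by both cameras relative to the plate centre. That leaves about 7.8°, so I'll regrip and finish.

```bash
python3 -m inch '{"translation": [[0,0,40],[0,0,80],[0,0,120],[0,0,145],[0,0,145],[0,0,145],[0,0,145],[0,0,145],[0,0,145],[0,0,145],[0,0,145],[0,0,145],[0,0,145]], "turn": [[0,0,0],[0,0,0],[0,0,0],[0,0,0],[0,0,0],[0,0,0],[0,0,0],[0,0,0],[0,0,0],[0,0,0],[0,0,0],[0,0,0],[0,0,0]], "claw": [-1,-1,-1,-1,-1,-1,1,1,1,1,1,1,1]}' 60
python3 -m inch '{"translation": [[0,0,0],[0,0,0],[0,0,0],[0,0,0],[0,0,0],[0,0,0],[0,0,0]], "turn": [[0,0,0.04],[0,0,0.08],[0,0,0.11],[0,0,0.137],[0,0,0.137],[0,0,0.137],[0,0,0.137]], "claw": [1,1,1,1,1,1,1]}'
python3 -m inch '{"translation": [[0,0,0],[0,0,0],[0,0,0],[0,0,0],[0,0,0],[0,0,-40],[0,0,-80],[0,0,-120],[0,0,-145],[0,0,-145],[0,0,-145],[0,0,-145]], "turn": [[0,0,0],[0,0,0],[0,0,0],[0,0,0],[0,0,0],[0,0,0],[0,0,0],[0,0,0],[0,0,0],[0,0,0],[0,0,0],[0,0,0]], "claw": [-1,-1,-1,-1,-1,-1,-1,-1,-1,-1,-1,-1]}'
python3 look.py w5; python3 fit.py w5 -14
python3 -c "
import cv2; im=cv2.imread('pics/w5.png'); cv2.imwrite('pics/w5c.png',cv2.resize(im[115:320,220:440],None,fx=2.8,fy=2.8,interpolation=cv2.INTER_CUBIC))"
```

```text
clock: 7.77
eef_pos: [0.5208, 0.1569, 0.0631]
ee_rot: [0.0, 0.06, 0.998, 0.0]
contact_force: [-0.8, -0.3, -0.3]
gripper_width: 0.542
finger_force: 0.0
clock: 8.35
eef_pos: [0.5207, 0.157, 0.0627]
ee_rot: [0.0, 0.128, 0.992, 0.0]
contact_force: [-1.1, 1.4, 0.2]
gripper_width: 0.335
finger_force: 57.7
clock: 9.35
eef_pos: [0.52, 0.1568, 0.2068]
ee_rot: [-0.001, 0.128, 0.992, -0.0]
contact_force: [1.1, -0.0, -0.9]
gripper_width: 0.996
finger_force: 0.0
clock 9.35 [0.52   0.1568 0.2068] yaw_y 75.3 q [ 0.15  0.39  1.5   0.    1.25 -1.16]
red []
brass_elbow [328.9 218.5] 0.97 [0.5204 0.1577 0.    ]
brass_spout [333.5 302.1] 0.72 [0.5799 0.1462 0.077 ]
elbow xy mm, yaw [522.47 156.71  -9.66] mismatch 1038.3125 of 3756
red about that axis []
```

View pics/w5c.png

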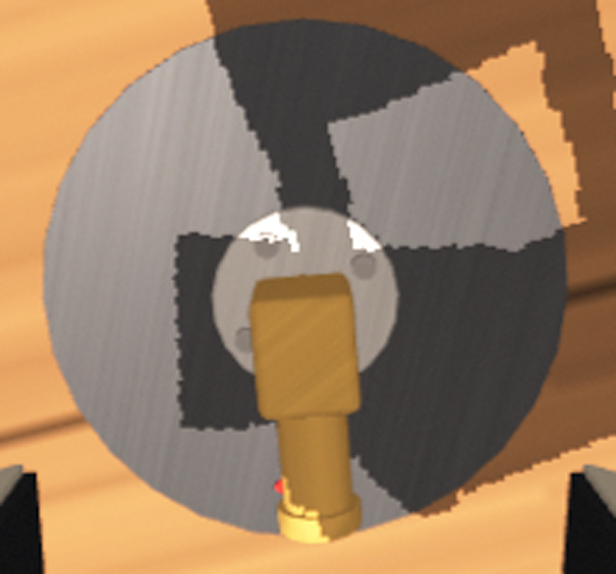

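The turn began before the pads had fully closed, so the elbow lagged. It is now at about -10.7° against the arrow's -14.8°, and a red sliver still shows at the spout's left edge. I'll regrip aligned with it, allow full closing time, and finish the last 4°.

```bash
python3 -m inch '{"translation": [[0,0,40],[0,0,80],[0,0,120],[0,0,145],[0,0,145],[0,0,145],[0,0,145],[0,0,145],[0,0,145],[0,0,145],[0,0,145],[0,0,145],[0,0,145],[0,0,145],[0,0,145],[0,0,145],[0,0,145]], "turn": [[0,0,-0.07],[0,0,-0.07],[0,0,-0.07],[0,0,-0.07],[0,0,-0.07],[0,0,-0.07],[0,0,-0.07],[0,0,-0.07],[0,0,-0.07],[0,0,-0.07],[0,0,-0.07],[0,0,-0.07],[0,0,-0.07],[0,0,-0.07],[0,0,-0.07],[0,0,-0.07],[0,0,-0.07]], "claw": [-1,-1,-1,-1,-1,1,1,1,1,1,1,1,1,1,1,1,1]}' 60
python3 -m inch '{"translation": [[0,0,0],[0,0,0],[0,0,0],[0,0,0],[0,0,0],[0,0,0]], "turn": [[0,0,0.03],[0,0,0.06],[0,0,0.075],[0,0,0.075],[0,0,0.075],[0,0,0.075]], "claw": [1,1,1,1,1,1]}'
python3 -m inch '{"translation": [[0,0,0],[0,0,0],[0,0,0],[0,0,0],[0,0,0],[0,0,-40],[0,0,-80],[0,0,-120],[0,0,-145],[0,0,-145],[0,0,-145],[0,0,-145]], "turn": [[0,0,0],[0,0,0],[0,0,0],[0,0,0],[0,0,0],[0,0,0],[0,0,0],[0,0,0],[0,0,0],[0,0,0],[0,0,0],[0,0,0]], "claw": [-1,-1,-1,-1,-1,-1,-1,-1,-1,-1,-1,-1]}'
python3 look.py w6; python3 fit.py w6 -14
python3 -c "
import cv2; im=cv2.imread('pics/w6.png'); cv2.imwrite('pics/w6c.png',cv2.resize(im[115:320,220:440],None,fx=2.8,fy=2.8,interpolation=cv2.INTER_CUBIC))"
```

```text
clock: 10.92
eef_pos: [0.5207, 0.1571, 0.0628]
ee_rot: [0.0, 0.093, 0.996, 0.0]
contact_force: [-0.4, 1.2, 1.0]
gripper_width: 0.321
finger_force: 59.9
clock: 11.42
eef_pos: [0.5207, 0.157, 0.0627]
ee_rot: [0.0, 0.13, 0.991, 0.0]
contact_force: [0.9, 2.2, 0.8]
gripper_width: 0.324
finger_force: 59.9
clock: 12.42
eef_pos: [0.52, 0.1567, 0.2068]
ee_rot: [-0.001, 0.131, 0.991, -0.0]
contact_force: [-0.2, -0.6, -0.6]
gripper_width: 0.996
finger_force: 0.0
clock 12.4167 [0.52   0.1567 0.2068] yaw_y 75.0 q [ 0.15  0.39  1.5   0.    1.25 -1.16]
red []
brass_elbow [328.3 221.3] 0.83 [0.5232 0.1563 0.    ]
brass_spout [329.5 301.5] 0.59 [0.5783 0.1426 0.077 ]
elbow xy mm, yaw [522.98 156.56 -14.07] mismatch 1074.875 of 3736
red about that axis []
```

View pics/w6c.png

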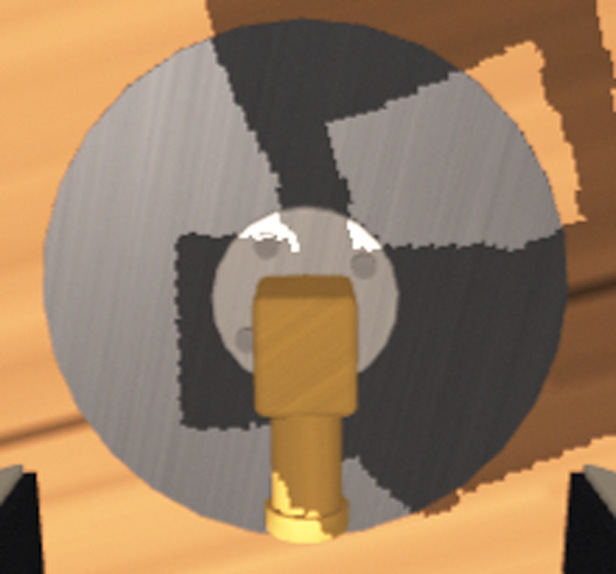

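The elbow is at about -14.5° with the arrow hidden beneath the spout. I'll swing clear and check from the fixed cameras.

```bash
python3 -m inch '{"translation": [[0,0,-30],[20,40,-40],[40,80,-40],[60,120,-40],[80,160,-40],[90,200,-40],[100,240,-40],[100,280,-40],[100,280,-40],[100,280,-40],[100,280,-40]], "turn": [[0,0,0],[0,0,0],[0,0,0],[0,0,0],[0,0,0],[0,0,0],[0,0,0],[0,0,0],[0,0,0],[0,0,0],[0,0,0]], "claw": [-1,-1,-1,-1,-1,-1,-1,-1,-1,-1,-1]}'
python3 - <<'E'
from h import *
a,_=arm.get_image("top"); s,_=arm.get_image("scene")
cr=lambda im,n,p:(lambda u,v: im[int(v)-50:int(v)+50,int(u)-50:int(u)+50])(*proj(n,p))
cv2.imwrite("pics/end.png",cv2.resize(np.hstack([cr(a,"top",[.54,.157,.03]),cr(s,"scene",[.54,.157,.03])]),None,fx=4,fy=4,interpolation=cv2.INTER_CUBIC))
P=np.array([.5185,.1573])
for n,im in(("top",a),("scene",s)):
    print(redang(im,n,P)); print([(round(r["p"],2),at_z(n,r["uv"],.077).round(4)) for r in arm.mark_of(n,"brass_spout") if np.hypot(*(at_z(n,r["uv"],.077)[:2]-P))<.1],[(round(r["p"],2),at_z(n,r["uv"],.077).round(4)) for r in arm.mark_of(n,"grey_spout")])
E
```

```text
clock: 13.48
eef_pos: [0.496, 0.4531, 0.2457]
ee_rot: [-0.001, 0.13, 0.992, -0.001]
contact_force: [0.3, -0.4, 0.8]
gripper_width: 1.002
finger_force: 0.0
[(np.int32(16), [354.1, 163.1], [0.6069, 0.1342], np.float64(0.0913), np.float64(-14.7))]
[(0.93, array([0.5732, 0.1438, 0.077 ]))] [(0.94, array([ 0.5758, -0.2754,  0.077 ]))]
[(np.int32(45), [312.3, 297.3], [0.5984, 0.1371], np.float64(0.0824), np.float64(-14.2))]
[(0.74, array([0.5826, 0.1422, 0.077 ]))] [(0.56, array([ 0.5666, -0.2657,  0.077 ]))]
```

View pics/end.png

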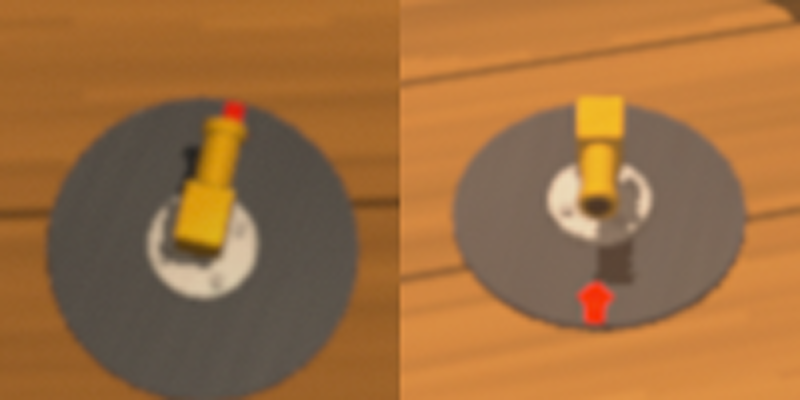

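Both views show the spout lined up with the red arrow. In the end.png crop, the red is just past the spout tip at (235,110) on the left, and the arrow at (596,302) lies directly below the spout mouth at (597,205) on the right. The grey elbow hasn't moved and the arm is clear.

```bash
python3 -c "
from bench import arm; print(arm.job_done())"
```

```text
the job is handed in; nothing more can be done
None
```

I screwed the brass elbow about 61° clockwise until its spout pointed at the red arrow, to within about 1° by the camera measurements and with no overshoot seen. I then let go, left the grey elbow untouched, and handed the job in at about 13.7 s.

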